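Start the keeper nut on the abacus stud

ROBOT

A 6-joint arm with a two-finger parallel gripper is mounted at the origin on the work surface. World frame = base frame: x ahead of the robot, y to its left, z up, the work surface at z = 0. Lengths are in m, angles in rad, forces in N, time in s.
With the tool pointing down it reaches from about 0.35 to 0.775 m from the base axis. Payload 5.5 kg.
Tool frame: the origin (TCP) lies between the finger pads; the fingertips stand 19 mm ahead of it and the grasp point (between the pads) is the TCP (env.tcp_to_tips is the distance from the TCP to the fingertips, in m); z points along the fingers, y is the direction in which the jaws open and shut (so a half turn about z gives the same grasp; the last joint's range is limited). The gripper opens to 85 mm and grips with 20 to 120 N. Pads are 22 mm wide; open, the fingers measure 114 mm over their backs; the gripper's body (76 mm by 85 mm) begins 54 mm behind the grasp point. The pads swing forward as they close: fully open they stand 13 mm farther back than shut.
Start: joints at [1.114, 0.313, 0.046, 1.304, 0, 1.431], TCP at [0.179, 0.546, 0.25] pointing down, gripper open.
Joint ranges: [-2.76, 2.76], [-0.86, 1.69], [-1.03, 1.26], [-2.2, 2.34], [-1.47, 1.5], [-3.14, 3.14]. Speed limits (rad/s): [2.57, 2.57, 3.14, 3.14, 3.14, 3.14].

INTERFACE

Orientations are given as a unit quaternion [w, x, y, z].
In Python, from workcell import env, eyes, job gives the robot as it stands. The module is installed in compiled form; this text tells all that it offers.
- The arm moves only by the tool move_arm, never from a script. Its argument "commands" is a list of rows, each a list of 3 entries, a list of its own where there are three numbers: the shift along the world's x, y, z as a fraction of full scale, then the turn, a rotation vector about the world's x, y, z as a fraction of full scale, then the gripper command: -1 is shut, 1 is fully open, values between are in proportion. In form: [[[x, y, z], [wx, wy, wz], gripper], ...]. A call has 1 to 5 rows; each row shifts and turns the commanded pose from where the row before left it; what a row does not reach is not made up. Full scale, the value 1, is 0.04 m for a shift and 8 degrees for a turn. A row lasts 1/10 s, in which the tool goes at most 50 mm and 8.59 degrees, less where a joint would pass 70% of its speed; a pose out of reach is approached as far as the arm can. A call with a number of a shift or a turn outside -1 to 1 is refused whole. A call with a gripper value outside its range is refused whole. The fingers move at their own pace and stop on an object; "newtons" is the grip in N (left out, the last holds). Time passes only in rows, so rows that do not move let the fingers close. It gives the time, the measured TCP pose, the force and the opening at its end, in the units of the state.
- env.get_state(): the state, without advancing time (a new reading comes with each control period).
- eyes.read_camera(name): name is "scene" or "top" or "wrist"; returns a dict with "frame" (384x512x3 uint8, red, green, blue), "mtx" (3x3 intrinsics, pixels), "k1" (the pictures are not rectified: a ray, as slopes to the right and down, at radius r is drawn at 1 + k1 r^2 times it, then the intrinsics apply), "camera_from_world" (4x4, takes a point from world to camera coordinates); the wrist camera has in their place "mount" (4x4, takes a point from camera to tool coordinates, whose origin is the TCP and whose axes are the flange's). Camera axes: x right, y down, z forward; pixel columns grow to the right and rows downward; lengths in m; the calibration is good to about 2 mm. A picture is of the moment at which its call begins: read the wrist's pose just before it. There is no depth.
- job.hand_in(): hands the job in, once; it reports no verdict.
The state is a dict: "clock": time; "joint_pos": joint angles; "qvel": joint speeds; "tau": joint torques, N m; "tcp_pos": TCP position; "orientation": TCP orientation; "wrist_force": force on the tool from outside, world axes, zero at the start; "ft_torque": the same for the moment, N m; "finger_gap": finger opening in m.
Only numpy, scipy, OpenCV 4.12 (cv2) and the standard library are available. Lean on these libraries where they do the work, as an engineer would, in place of code of your own. Each camera call takes 0.05 s, during which the arm holds its last target.

TASK

Take the brass flange nut off the turquoise tin, set it flange down on the upright stud of the big walnut abacus and back it off counter-clockwise under light pressure until it drops into the thread. Then screw it on clockwise until its flange is fully down on the steel plate, and let go. Be gentle, never pressing or jamming the nut hard against the stud, and leave the tin and everything else where it stands.

Things in the scene. Friction and masses are not known exactly. Their poses are not given: they have to be found in the camera images.
- nut_mid (a point): Centre (half-way up) of the loose brass flange nut, 0.25 kg, lying flange down on the tin. 34 mm high: a round flange 64 mm wide, 4 mm thick, below; above it a hexagon 30 mm high, 48 mm across flats, 55 mm across corners. z is the bore, up; x points at the middle of a flat (flats every 60 degrees).
- nut: The same nut; origin at the centre of its underside, axes as above. Bore 36 mm wide; for a thread it has three radial pins 4 mm thick, every 120 degrees, standing into the bore to 12 mm from the axis, their undersides 14 mm above the nut's underside.
- seat (a point): Where the nut belongs: on the top of the steel keeper plate (190 x 70 mm), at the stud's axis, z up. Nut fully down: nut_mid is 17 mm above this point. Shelf 44 mm below. The right-hand thread repeats every 120 degrees; how it is turned about its axis differs each time and is not measured (this frame's yaw is the abacus's).
- stud_tip (a point): Top of the brass stud, 53 mm above the plate. Downwards: 8 mm taper (9 to 20 mm wide), smooth pilot 20 mm wide, and from 27 mm above the plate down the coarse three-start thread, 31 mm wide. In the thread, turning clockwise 55 to 75 degrees runs the nut down 0.07 mm per degree until the flange lies on the plate; about 17 degrees farther is a hard stop.
- thread_top (a point): Stud's axis, 27.5 mm above the plate, at the thread starts. A nut set on them rests with its underside 8 to 13.5 mm above the plate; clockwise it jams. Counter-clockwise it climbs 0.07 mm per degree (a slip off a start's end that leaves it at 8 mm or more is not yet the thread) and within 125 degrees drops in, to 4 to 5.5 mm above the plate (by luck at once); up to 17 degrees farther it jams.
- abacus: Big walnut abacus lying flat, fixed to the shelf, carrying plate and stud; origin on the shelf below the stud's axis. It stretches 320 mm along its +y, 45 mm along -y, 100 mm to either side in x; apart from the stud nowhere higher than 47 mm.
- tin: Closed turquoise tin box, 104 x 104 mm, 38 mm high, loose, 0.6 kg; origin at the centre of its underside, z up. The nut lies on its lid.
- elephant: White ceramic elephant bookend, base 75 x 55 mm, about 95 mm high, loose; origin at the centre of its underside. Leave alone.
- bowl: Terracotta bowl with brown beads, 100 mm wide, 42 mm high, loose; origin at the centre of its underside. Leave alone.
- lantern: Green battery lantern with a black toggle switch, 100 mm wide, 200 mm high, loose; origin at the centre of its underside. Leave alone.
- rods: Three lacquered bamboo rods on a cradle, 260 mm long in y, 50 mm in x, 24 mm high, loose; origin at the centre of its underside. Leave alone.
- small_abacus: Small toy abacus with coloured beads lying flat, 72 x 130 mm, 16 mm high, loose; origin at the centre of its underside. Leave alone.
Things that resemble listed ones, but are neither listed nor needed, are in the scene too. Of the things that look like the nut, the largest one is meant.

How it is judged:
On the way:
1. the nut is on the stud, upright, and has dropped into the thread (underside less than 6.5 mm above the plate) (horizontal distance between nut_mid and seat below 0.004 m and z of nut_mid in the frame of seat below 0.0235 m and angle between nut_mid's own z axis and vertical below 0.1 rad), for 0.1 s.
At the end, for the whole second after the job is handed in: The nut stands at rest on the stud, upright within 0.06 rad, centred within 4 mm, screwed down until its underside is less than 1.5 mm above the keeper plate (horizontal distance between nut_mid and seat below 0.004 m and z of nut_mid in the frame of seat below 0.0185 m and angle between nut_mid's own z axis and vertical below 0.06 rad and linear speed of nut below 0.01 m/s); the robot touches nothing.
It fails at once if the nut is pressed or jammed against the abacus stud or plate with more than 50 N (contact force between nut and abacus above 50 N).
It fails at once if the tin is pushed more than 40 mm (distance of tin from where it was at the start of the episode above 0.04 m).
It fails at once if a bystander is pushed more than 25 mm (distance of any of elephant, bowl, lantern, rods, small_abacus from where it was at the start of the episode above 0.025 m).
It also fails if it takes over 72 s, if anything falls off the work surface, if the arm or the gripper's body presses on something with over 40 N, if the wrist force passes 120 N, or if a joint passes its speed limit or range.

## Working session

There is one attempt and no reset: what is moved stays moved. The work goes in short steps, Python scripts to look and compute and a tool call to move; the robot and the scene stay as the last step left them, time stands still between calls to the robot, and variables do not carry over. Pictures are saved under pics/ and viewed, and the job is handed in when it is done.

Besides the shell and the picture viewer there is one more tool, called after "Call:" by a JSON object that holds its "op" and its "data". move_arm: Moves the arm, as the interface text tells. Its arguments: {"type":"object","properties":{"commands":{"type":"array","items":{"type":"array"}},"newtons":{"type":"number"}},"required":["commands"]}

```bash
mkdir -p pics; cat > h.py <<'E'
import numpy as np, cv2
from workcell import env, eyes, job
from scipy.spatial.transform import Rotation as R
def shot(name,fn):
    s=env.get_state(); c=eyes.read_camera(name)
    cv2.imwrite('pics/'+fn,c['frame'][:,:,::-1])
    q=s['orientation'];T=np.eye(4);T[:3,:3]=R.from_quat([q[1],q[2],q[3],q[0]]).as_matrix();T[:3,3]=s['tcp_pos']
    if name=='wrist': W=T@c['mount']
    else: W=np.linalg.inv(c['camera_from_world'])
    np.savez('pics/'+fn+'.npz',W=W,K=c['mtx'],k1=c['k1'],f=c['frame'])
    return s
def load(fn):
    d=np.load('pics/'+fn+'.npz'); return d['W'],d['K'],float(d['k1']),d['f']
def proj(fn,P):
    W,K,k1,_=load(fn); P=np.atleast_2d(P); C=np.linalg.inv(W); p=P@C[:3,:3].T+C[:3,3]
    u=p[:,:2]/p[:,2:]; u=u*(1+k1*(u**2).sum(1,keepdims=True))
    return np.c_[u,np.ones(len(u))]@K.T[:,:2]
def unproj(fn,px,z):
    W,K,k1,_=load(fn); px=np.atleast_2d(np.array(px,float))
    d=np.c_[px,np.ones(len(px))]@np.linalg.inv(K).T; d=d[:,:2]; u=d.copy()
    for _ in range(30): u=d/(1+k1*(u**2).sum(1,keepdims=True))
    r=np.c_[u,np.ones(len(u))]@W[:3,:3].T; o=W[:3,3]
    return o+r*((z-o[2])/r[:,2:])
E
python3 - <<'E'
from h import *
for n in ['scene','top','wrist']: s=shot(n,n+'0.png')
print(s)
for n in ['scene','top','wrist']: print(n,load(n+'0.png')[:3])
E
```

```text
{'clock': 0.1, 'joint_pos': array([ 1.11440586e+00,  3.13919873e-01,  4.50952953e-02,  1.30358680e+00,
       -2.18018253e-05,  1.43119237e+00]), 'qvel': array([-0.001338  , -0.00186308,  0.00348392, -0.00139243,  0.00084105,
        0.00154741]), 'tau': array([ 2.45241106e-03, -4.81725061e+01,  2.99244833e+01,  1.26600396e-02,
       -1.21129347e-04, -8.51278600e-06]), 'tcp_pos': array([0.17895187, 0.54600387, 0.2495022 ]), 'orientation': array([-2.26674172e-04,  1.57731717e-01,  9.87481672e-01, -7.75135809e-04]), 'wrist_force': array([ 0.55588245,  1.79953393, -0.02791965]), 'ft_torque': array([-0.01600834,  0.0112247 , -0.01226537]), 'finger_gap': 0.08553336724378013}
scene (array([[-0.07531577,  0.67651225, -0.73256994,  1.30532489],
       [ 0.99711975,  0.04451657, -0.06140415, -0.12138797],
       [-0.00892916, -0.73508466, -0.67791652,  0.74534814],
       [ 0.        ,  0.        ,  0.        ,  1.        ]]), array([[396.32784874,   0.        , 251.27925991],
       [  0.        , 396.32784874, 185.17229666],
       [  0.        ,   0.        ,   1.        ]]), 0.0314525808
[... 169 characters left out ...]
, -0.97483373,  0.9137694 ],
       [ 0.        ,  0.        ,  0.        ,  1.        ]]), array([[361.91235738,   0.        , 254.21562344],
       [  0.        , 361.91235738, 187.2627412 ],
       [  0.        ,   0.        ,   1.        ]]), -0.028724847179192978)
wrist (array([[ 0.31190528,  0.91320162,  0.26225542,  0.11139546],
       [ 0.95011216, -0.29937854, -0.08751785,  0.56795872],
       [-0.0014078 ,  0.27646934, -0.96102171,  0.37312785],
       [ 0.        ,  0.        ,  0.        ,  1.        ]]), array([[319.94798775,   0.        , 254.26034124],
       [  0.        , 319.94798775, 192.49931257],
       [  0.        ,   0.        ,   1.        ]]), -0.029718083675902417)
```

View pics/scene0.png

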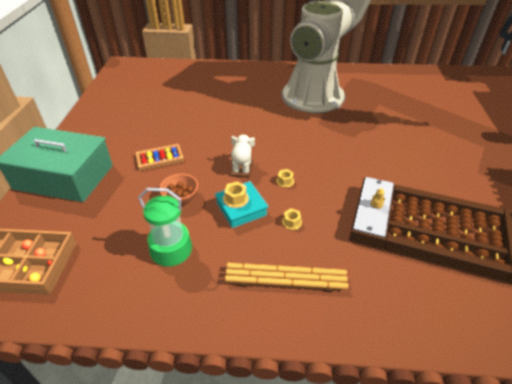

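View pics/top0.png

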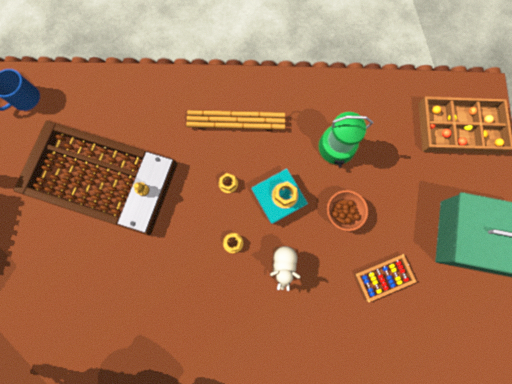

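View pics/wrist0.png

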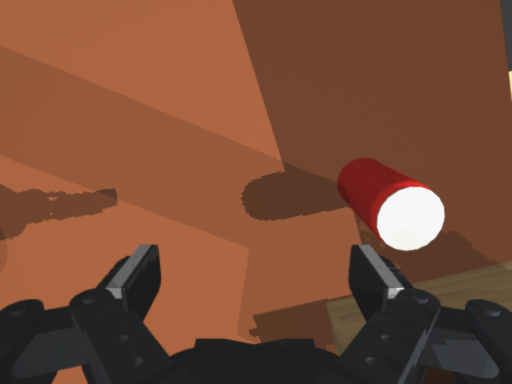

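The nut is on the tin at about (236,195) in scene and (286,194) in top. The stud is at (378,200) and (141,189). Neither is in the wrist view yet. I'll zoom in on both.

```bash
python3 - <<'E'
from h import *
f=load('top0.png')[3]; g=load('scene0.png')[3]
a=cv2.resize(f[150:240,235:335],None,fx=4,fy=4,interpolation=2)
b=cv2.resize(f[145:235,110:180],None,fx=4,fy=4,interpolation=2)
c=cv2.resize(g[170:235,200:275],None,fx=4,fy=4,interpolation=2)
d=cv2.resize(g[170:235,345:420],None,fx=4,fy=4,interpolation=2)
o=np.zeros((600,800,3),np.uint8)
o[:300,:400]=a[:300];o[:300,400:680]=b[:300];o[320:580,:300]=c;o[320:580,320:620]=d
cv2.imwrite('pics/z1.png',o[:,:,::-1])
print(unproj('top0.png',[[286,194]],.072),unproj('top0.png',[[141,189]],.09))
print(unproj('scene0.png',[[236,187]],.072),unproj('scene0.png',[[379,191]],.097))
E
```

```text
[[ 0.5865465  -0.21929824  0.072     ]] [[0.58564853 0.1213373  0.09      ]]
[[ 0.58690164 -0.21991198  0.072     ]] [[0.60514268 0.12193422 0.097     ]]
```

View pics/z1.png

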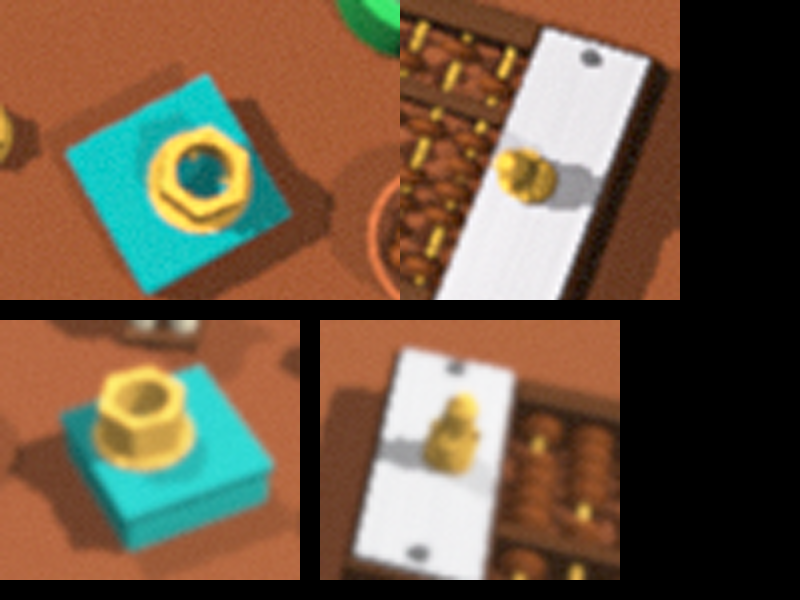

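Call:
{"op": "move_arm", "data": {"commands": [[[0.5, -0.5, 0.3], [0, 0, -0.5], 1], [[0.85, -0.9, 0.3], [0, 0, -0.9], 1], [[0.85, -0.9, 0], [0, 0, -0.9], 1], [[0.85, -0.9, 0], [0, 0, -0.9], 1], [[0.85, -0.9, 0], [0, 0, -0.9], 1]]}}

```text
clock: 0.65
tcp_pos: [0.3353, 0.3816, 0.274]
orientation: [0.0, 0.432, 0.902, 0.0]
wrist_force: [0.9, 0.2, -0.1]
finger_gap: 0.0853
```

Call:
{"op": "move_arm", "data": {"commands": [[[0.85, -0.9, 0], [0, 0, -0.9], 1], [[0.85, -0.9, 0], [0, 0, -0.9], 1], [[0.85, -0.9, 0], [0, 0, -0.9], 1], [[0.85, -0.9, 0], [0, 0, -0.9], 1], [[0.85, -0.9, 0], [0, 0, -0.9], 1]]}}

```text
clock: 1.15
tcp_pos: [0.5055, 0.2013, 0.274]
orientation: [-0.0, 0.69, 0.724, 0.0]
wrist_force: [1.6, 1.3, 1.4]
finger_gap: 0.0854
```

Call:
{"op": "move_arm", "data": {"commands": [[[0.85, -0.9, 0], [0, 0, -0.9], 1], [[0.85, -0.9, 0], [0, 0, 0], 1], [[0.5, -0.5, 0], [0, 0, 0], 1], [[0, 0, 0], [0, 0, 0], 1], [[0, 0, 0], [0, 0, 0], 1]]}}

```text
clock: 1.65
tcp_pos: [0.5923, 0.1106, 0.2733]
orientation: [-0.001, 0.733, 0.681, -0.001]
wrist_force: [0.9, -0.2, -0.2]
finger_gap: 0.0856
```

```bash
python3 - <<'E'
from h import *
s=shot('wrist','w1.png'); print(s)
E
```

```text
{'clock': 1.65, 'joint_pos': array([5.12539858e-02, 3.65485256e-01, 1.76134719e-01, 1.38318210e+00,
       3.12402284e-04, 1.69592371e+00]), 'qvel': array([ 0.0317615 , -0.02097122, -0.01574561,  0.00298041,  0.00162044,
        0.00117076]), 'tau': array([-1.27895784e+00, -5.03801930e+01,  3.04714680e+01, -1.89552228e-01,
       -7.55357207e-02, -1.97666930e-02]), 'tcp_pos': array([0.59233986, 0.11057955, 0.27328366]), 'orientation': array([-6.77175658e-04,  7.32736534e-01,  6.80511862e-01, -5.65269145e-04]), 'wrist_force': array([ 0.87319754, -0.17736207, -0.16776197]), 'ft_torque': array([-0.00724711, -0.00607136, -0.01858906]), 'finger_gap': 0.08555004338745412}
```

View pics/w1.png

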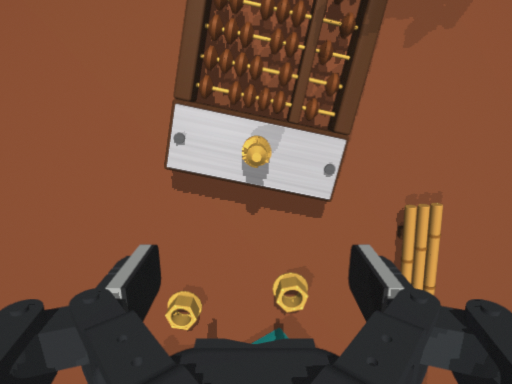

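```bash
python3 - <<'E'
from h import *
f=load('w1.png')[3]
a=cv2.resize(f[95:205,160:350],None,fx=4,fy=4,interpolation=2)
cv2.imwrite('pics/z2.png',a[:,:,::-1])
print(unproj('w1.png',[[256,152]],.097))
E
```

```text
[[0.5945095  0.13396951 0.097     ]]
```

View pics/z2.png

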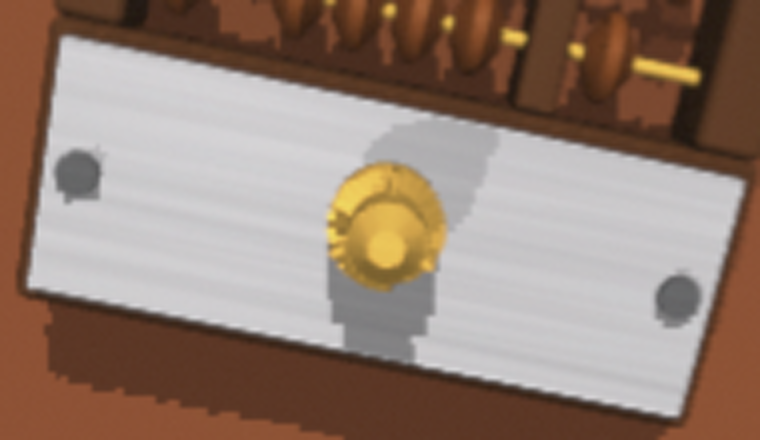

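```bash
python3 - <<'E'
from h import *
c=lambda p:(np.array(p)+.5)/4-.5+[160,95]
print(unproj('w1.png',[c([388,249])],.097), 'thread top ctr', unproj('w1.png',[c([387,225])],.071))
P=unproj('w1.png',c([[62,35],[748,178],[682,418],[22,290]]),.044);print(P,P.mean(0), np.linalg.norm(np.diff(P,axis=0),axis=1))
S=unproj('w1.png',c([[78,174],[678,298]]),.044);print(S,S.mean(0))
# scene/top views
cc=lambda p,x0,y0,ox,oy:(np.array(p,float)-[ox,oy]+.5)/4-.5+[x0,y0]
print('top tip',unproj('top0.png',[cc([508,162],110,145,400,0)],.097))
print('scene tip',unproj('scene0.png',[cc([464,402],345,170,320,320)],.097))
E
```

```text
[[0.5947618  0.12930747 0.097     ]] thread top ctr [[0.59479004 0.13107117 0.071     ]]
[[0.51188318 0.18426373 0.044     ]
 [0.69443215 0.13268438 0.044     ]
 [0.67561757 0.06493487 0.044     ]
 [0.49093581 0.11639471 0.044     ]] [0.59321718 0.12456942 0.044     ] [0.18969595 0.07031347 0.19171715]
[[0.51114691 0.14734577 0.044     ]
 [0.6748177  0.10043433 0.044     ]] [0.5929823  0.12389005 0.044     ]
top tip [[0.59309365 0.13016944 0.097     ]]
scene tip [[0.60185022 0.12620477 0.097     ]]
```

The plate spans the middle of the crop and the stud tip is at about (256.6,157), which puts the stud near (0.595,0.130). Next is the nut.

Call:
{"op": "move_arm", "data": {"commands": [[[0, -0.5, 0], [0, 0, 0], 1], [[0, -0.95, 0], [0, 0, 0], 1], [[0, -0.95, 0], [0, 0, 0], 1], [[0, -0.95, 0], [0, 0, 0], 1], [[0, -0.95, 0], [0, 0, 0], 1]]}}

```text
clock: 2.2
tcp_pos: [0.5917, -0.0602, 0.2746]
orientation: [0.0, 0.731, 0.682, 0.0]
wrist_force: [0.1, 0.8, 0.2]
finger_gap: 0.0855
```

Call:
{"op": "move_arm", "data": {"commands": [[[0, -0.95, 0], [0, 0, 0], 1], [[0, -0.95, -0.3], [0, 0, 0], 1], [[0, -0.95, -0.5], [0, 0, 0], 1], [[0, -0.95, -0.5], [0, 0, 0], 1], [[0, -0.5, 0], [0, 0, 0], 1]]}}

```text
clock: 2.7
tcp_pos: [0.5908, -0.2331, 0.2193]
orientation: [-0.002, 0.732, 0.681, -0.001]
wrist_force: [-0.0, 0.3, -0.9]
finger_gap: 0.0856
```

Call:
{"op": "move_arm", "data": {"commands": [[[0, 0, 0], [0, 0, 0], 1], [[0, 0, 0], [0, 0, 0], 1], [[0, 0, 0], [0, 0, 0], 1]]}}

```text
clock: 3.0
tcp_pos: [0.593, -0.2312, 0.2234]
orientation: [0.001, 0.732, 0.682, 0.0]
wrist_force: [-0.0, -0.4, -0.0]
finger_gap: 0.0848
```

```bash
python3 - <<'E'
from h import *
s=shot('wrist','w2.png'); print(s['tcp_pos'],s['joint_pos'],s['wrist_force'])
E
```

```text
[ 0.59304231 -0.23116197  0.2234156 ] [-4.97911665e-01  4.41457361e-01  1.68439976e-01  1.29640434e+00
  4.88774285e-04  1.14320144e+00] [-0.00646501 -0.39045925 -0.02051273]
```

View pics/w2.png

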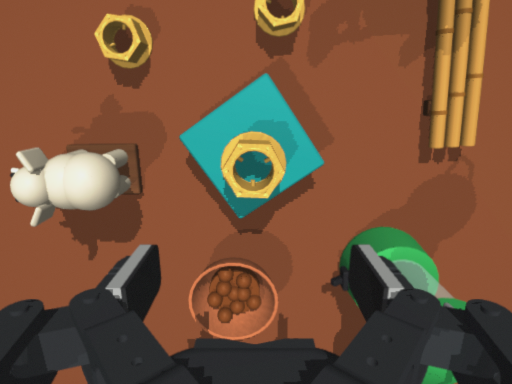

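```bash
python3 - <<'E'
from h import *
f=load('w2.png')[3]
a=cv2.resize(f[115:235,180:330],None,fx=5,fy=5,interpolation=2)
cv2.imwrite('pics/z3.png',a[:,:,::-1])
print(unproj('top0.png',[[340,147],[350,125],[338,158]],.03), unproj('scene0.png',[[170,245],[160,205]],.03),unproj('scene0.png',[[160,200]],.2))
E
```

```text
[[ 0.7226587  -0.36077035  0.03      ]
 [ 0.78402023 -0.38862798  0.03      ]
 [ 0.69288644 -0.35485384  0.03      ]] [[ 0.74597781 -0.3566527   0.03      ]
 [ 0.62120488 -0.41094144  0.03      ]] [[ 0.77031422 -0.34547614  0.2       ]]
```

View pics/z3.png

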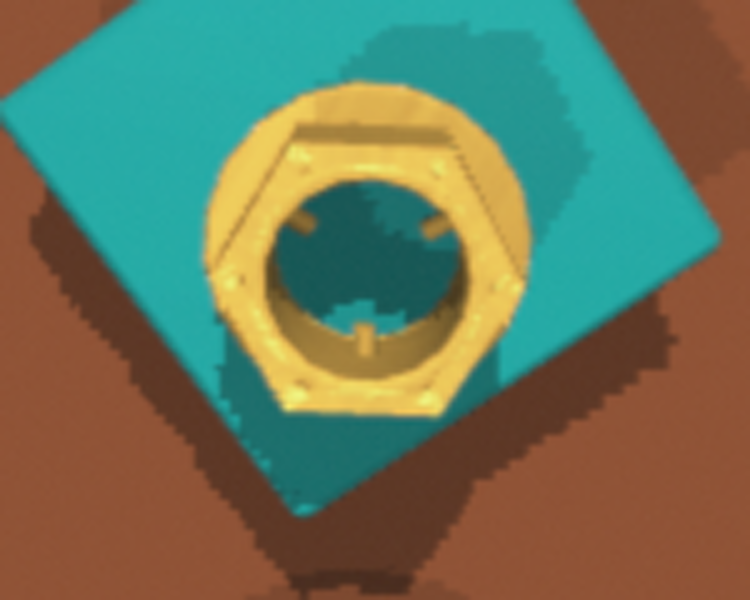

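```bash
python3 - <<'E'
from h import *
from scipy.optimize import least_squares
c=lambda p:(np.array(p,float)+.5)/5-.5+[180,115]
px=c([[292,143],[458,148],[523,282],[440,414],[284,410],[210,270]])
P=unproj('w2.png',px,.072); print(P, P.mean(0)); d=P-P.mean(0)
ang=np.degrees(np.arctan2(d[:,1],d[:,0]));print(ang, (ang%60), np.linalg.norm(d,axis=1))
# bore ellipse top
print(unproj('w2.png',[c([368,279])],.072))
T=unproj('w2.png',c([[0,105],[722,238],[302,516]]),.038);print(T)
# flange ctr
print(unproj('w2.png',c([[204,250],[532,250]]),.042))
s=env.get_state();q=s['orientation'];print(R.from_quat([q[1],q[2],q[3],q[0]]).as_matrix())
E
```

```text
[[ 0.58091368 -0.19532212  0.072     ]
 [ 0.60924887 -0.19819501  0.072     ]
 [ 0.61931259 -0.22244756  0.072     ]
 [ 0.6033374  -0.24558737  0.072     ]
 [ 0.57544476 -0.24284112  0.072     ]
 [ 0.56471524 -0.21640211  0.072     ]] [ 0.59216209 -0.22013255  0.072     ]
[ 114.38832326   52.08557237   -4.87358036  -66.29731323 -126.35931486
  172.26006758] [54.38832326 52.08557237 55.12641964 53.70268677 53.64068514 52.26006758] [0.02724122 0.02780672 0.02724902 0.02779992 0.02819837 0.0276992 ]
[[ 0.59220423 -0.219981    0.072     ]]
[[ 0.5237571  -0.18824591  0.038     ]
 [ 0.66146848 -0.2239572   0.038     ]
 [ 0.5745462  -0.2758729   0.038     ]]
[[ 0.56045376 -0.21840183  0.042     ]
 [ 0.62380458 -0.22291729  0.042     ]]
[[ 7.01225943e-02  9.97537216e-01  1.52458998e-03]
 [ 9.97538340e-01 -7.01220731e-02 -3.92749350e-04]
 [-2.84874683e-04  1.54837756e-03 -9.99998761e-01]]
```

Call:
{"op": "move_arm", "data": {"commands": [[[0, 0.14, 0], [0, 0, 0.86], 1], [[-0.02, 0.14, 0], [0, 0, 0.86], 1], [[0, 0, -0.5], [0, 0, 0.86], 1], [[0, 0, -0.8], [0, 0, 0.86], 1], [[0, 0, -0.7], [0, 0, 0], 1]]}}

```text
clock: 3.55
tcp_pos: [0.5924, -0.2202, 0.1423]
orientation: [0.001, 0.547, 0.837, 0.0]
wrist_force: [0.7, -0.8, -0.3]
finger_gap: 0.0855
```

Call:
{"op": "move_arm", "data": {"commands": [[[0, 0, -0.2], [0, 0, 0], 1], [[0, 0, 0], [0, 0, 0], 1], [[0, 0, 0], [0, 0, 0], 1]]}}

```text
clock: 3.85
tcp_pos: [0.5926, -0.2215, 0.1357]
orientation: [0.001, 0.549, 0.836, 0.0]
wrist_force: [0.3, 0.5, -0.1]
finger_gap: 0.0855
```

```bash
python3 - <<'E'
from h import *
s=shot('wrist','w3.png'); print(s['tcp_pos'],s['joint_pos'],s['wrist_force'])
q=s['orientation'];M=R.from_quat([q[1],q[2],q[3],q[0]]).as_matrix();print(M,np.degrees(np.arctan2(M[1,1],M[0,1])))
E
```

```text
[ 0.59259897 -0.22149516  0.13570472] [-4.84542803e-01  4.74321207e-01  1.32284319e-03  1.09573066e+00
  1.29696459e-04  6.77726263e-01] [ 0.29231151  0.4561131  -0.09935301]
[[-3.97256895e-01  9.17705502e-01  1.88974780e-03]
 [ 9.17706174e-01  3.97258932e-01 -8.48192447e-04]
 [-1.52911007e-03  1.39728292e-03 -9.99997855e-01]] 23.406956751868698
```

View pics/w3.png

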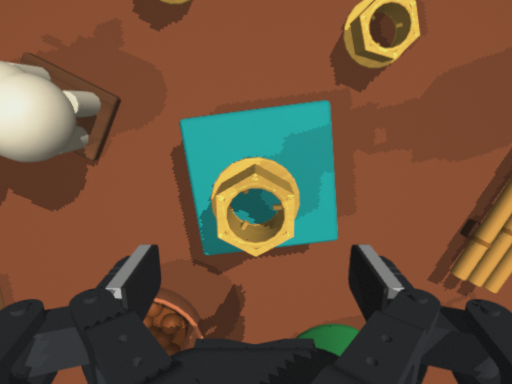

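```bash
python3 - <<'E'
from h import *
f=load('w3.png')[3]
a=cv2.resize(f[145:265,190:320],None,fx=5,fy=5,interpolation=2)
cv2.imwrite('pics/z4.png',a[:,:,::-1])
E
```

```text
(no output)
```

View pics/z4.png

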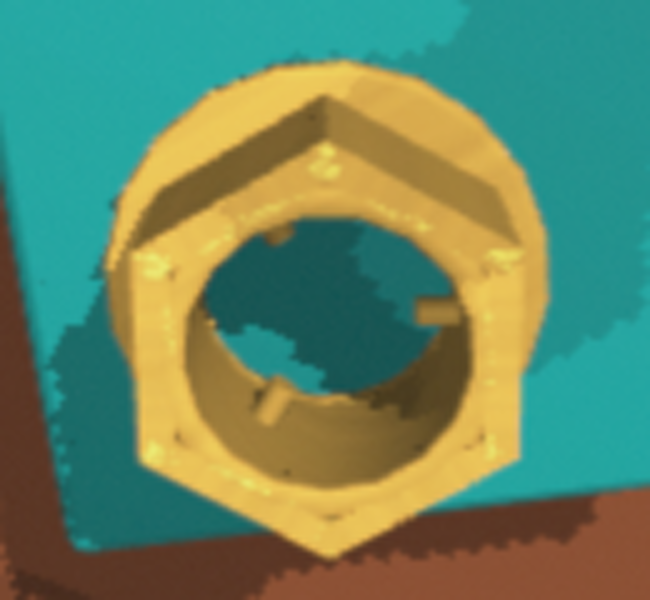

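```bash
python3 - <<'E'
from h import *
c=lambda p:(np.array(p,float)+.5)/5-.5+[190,145]
px=c([[325,142],[520,248],[519,460],[330,558],[139,460],[132,256]])
P=unproj('w3.png',px,.072); print(P.mean(0)); d=P-P.mean(0)
ang=np.degrees(np.arctan2(d[:,1],d[:,0]));print((ang%60), np.linalg.norm(d,axis=1))
E
```

```text
[ 0.59187728 -0.22059364  0.072     ]
[54.0595034  54.68264478 53.82403081 54.08835909 53.27731829 54.3151134 ] [0.0275274  0.0274879  0.02797538 0.027539   0.02760174 0.02735157]
```

Call:
{"op": "move_arm", "data": {"commands": [[[-0.02, 0.03, -0.5], [0, 0, 0.07], 1], [[0, 0, -0.7], [0, 0, 0], 1], [[0, 0, -0.4], [0, 0, 0], 1], [[0, 0, -0.19], [0, 0, 0], 1], [[0, 0, 0], [0, 0, 0], 1]]}}

```text
clock: 4.4
tcp_pos: [0.5911, -0.2206, 0.0627]
orientation: [0.0, 0.545, 0.838, 0.0]
wrist_force: [0.1, 0.3, 0.2]
finger_gap: 0.0852
```

Call:
{"op": "move_arm", "data": {"commands": [[[0, 0, 0], [0, 0, 0], -1], [[0, 0, 0], [0, 0, 0], -1], [[0, 0, 0], [0, 0, 0], -1], [[0, 0, 0], [0, 0, 0], -1], [[0, 0, 0], [0, 0, 0], -1]], "newtons": 30}}

```text
clock: 4.9
tcp_pos: [0.5921, -0.221, 0.0641]
orientation: [0.002, 0.545, 0.838, 0.0]
wrist_force: [1.3, 0.2, 6.7]
finger_gap: 0.0477
```

Call:
{"op": "move_arm", "data": {"commands": [[[0, 0, 0.03], [0, 0, 0], -1], [[0, 0, 0], [0, 0, 0], -1]], "newtons": 40}}

```text
clock: 5.1
tcp_pos: [0.5911, -0.2206, 0.0642]
orientation: [0.0, 0.545, 0.838, 0.0]
wrist_force: [-0.3, -0.1, 3.5]
finger_gap: 0.0472
```

```bash
python3 - <<'E'
from h import *
s=shot('wrist','w4.png'); print(s)
E
```

```text
{'clock': 5.1, 'joint_pos': array([-4.84370441e-01,  5.28166894e-01, -9.87164013e-02,  9.43152032e-01,
        9.53956235e-05,  6.68769905e-01]), 'qvel': array([-0.00113884,  0.00127565,  0.0016566 ,  0.00033667,  0.0019122 ,
        0.00013324]), 'tau': array([-4.32758394e-02, -5.39616179e+01,  2.51906490e+01,  1.09315468e-01,
       -1.08949102e-01,  4.09536602e-03]), 'tcp_pos': array([ 0.59114253, -0.22061748,  0.0641512 ]), 'orientation': array([3.74492397e-04, 5.45151742e-01, 8.38337302e-01, 8.25275345e-05]), 'wrist_force': array([-0.33164889, -0.05682883,  3.52840032]), 'ft_torque': array([ 0.05600295, -0.10592838,  0.0160521 ]), 'finger_gap': 0.04717696623023124}
```

View pics/w4.png

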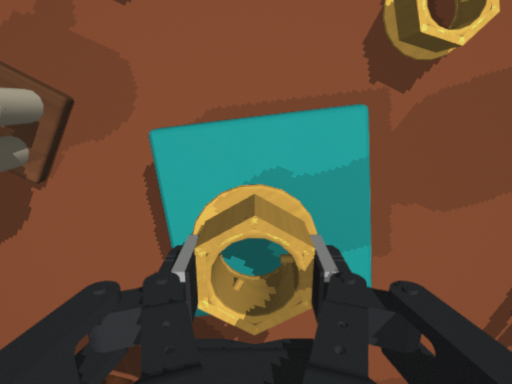

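Call:
{"op": "move_arm", "data": {"commands": [[[0, 0, 0.2], [0, 0, 0], -1], [[0, 0, 0.5], [0, 0, 0], -1], [[0, 0, 0.8], [0, 0, 0], -1], [[0, 0, 0.8], [0, 0, 0], -1], [[0, 0, 0.3], [0, 0, 0], -1]]}}

```text
clock: 5.65
tcp_pos: [0.5918, -0.221, 0.1707]
orientation: [0.002, 0.545, 0.838, 0.0]
wrist_force: [1.5, -0.5, -2.8]
finger_gap: 0.0473
```

Call:
{"op": "move_arm", "data": {"commands": [[[0, 0, 0], [0, 0, 0], -1], [[0, 0, 0], [0, 0, 0], -1], [[0, 0, 0], [0, 0, 0], -1]]}}

```text
clock: 5.95
tcp_pos: [0.5897, -0.2199, 0.1653]
orientation: [-0.002, 0.545, 0.838, -0.0]
wrist_force: [0.5, 0.2, -3.8]
finger_gap: 0.0475
```

```bash
python3 - <<'E'
from h import *
s=shot('wrist','w5.png'); print(s)
f=load('w5.png')[3]
a=cv2.resize(f[165:345,165:345],None,fx=4,fy=4,interpolation=2)[:600]
cv2.imwrite('pics/z5.png',a[:,:,::-1])
E
```

```text
{'clock': 5.95, 'joint_pos': array([-4.84404965e-01,  4.55446265e-01,  4.65188044e-02,  1.16581612e+00,
        3.10982211e-05,  6.68765537e-01]), 'qvel': array([-0.0005897 ,  0.00038393,  0.00505286,  0.00359631,  0.00055068,
        0.00080036]), 'tau': array([ 8.96207319e-03, -5.75835121e+01,  3.06693184e+01, -6.80904384e-03,
       -2.39969086e-04, -1.76153799e-05]), 'tcp_pos': array([ 0.58968887, -0.21989737,  0.16533793]), 'orientation': array([-1.96667924e-03,  5.45163401e-01,  8.38327484e-01, -1.66188913e-04]), 'wrist_force': array([ 0.53705047,  0.24067694, -3.79670338]), 'ft_torque': array([ 0.01685766, -0.03407506,  0.03113373]), 'finger_gap': 0.04749115704892238}
```

View pics/z5.png

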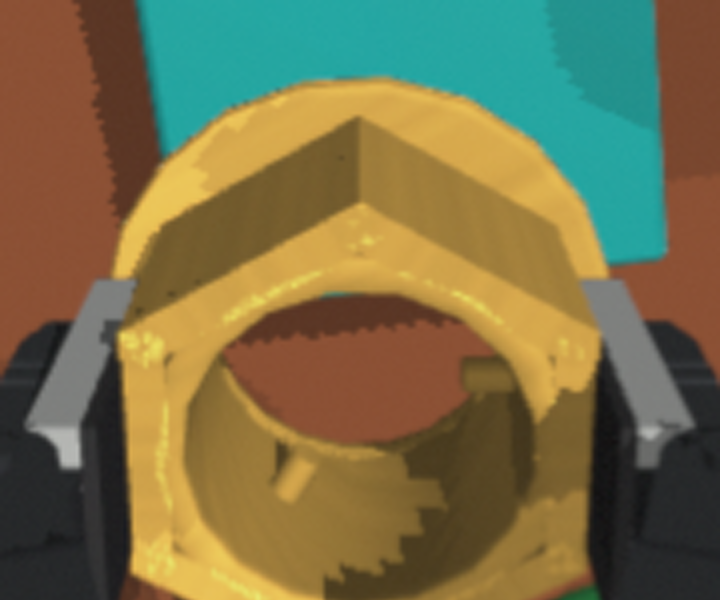

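```bash
cat >> h.py <<'E'
def unproj_tool(fn,px,zt,mount):
    W,K,k1,_=load(fn); px=np.atleast_2d(np.array(px,float))
    d=(np.c_[px,np.ones(len(px))]@np.linalg.inv(K).T)[:,:2]; u=d.copy()
    for _ in range(30): u=d/(1+k1*(u**2).sum(1,keepdims=True))
    r=np.c_[u,np.ones(len(u))]@mount[:3,:3].T; o=mount[:3,3]
    return o+r*((zt-o[2])/r[:,2:])
def state_avg(n=8):
    A=[]
    for _ in range(n):
        A.append(env.get_state()); eyes.read_camera('top')
    o={k:np.mean([a[k] for a in A],axis=0) for k in A[0]}
    o['std']=np.std([a['tcp_pos'] for a in A],axis=0)
    return o
E
python3 - <<'E'
from h import *
c=eyes.read_camera('wrist'); M=c['mount']; np.save('mount.npy',M); print(M)
cc=lambda p:(np.array(p,float)+.5)/4-.5+[165,165]
for zt in (-.008,-.006):
    P=unproj_tool('w5.png',cc([[361,203],[600,330],[590,568],[133,572],[118,333]]),zt,M);print(zt,P[:,:2])
    # centre: mean of opposite corners (1:0,30..)
    print((P[1]+P[3])/2,(P[2]+P[4])/2)
s=state_avg(6)
for k in s: print(k,s[k])
E
```

```text
[[-4.09472185e-04 -9.61063881e-01 -2.76325983e-01  7.04451124e-02]
 [ 9.99999737e-01 -5.58896859e-04  4.62003269e-04 -1.00157715e-03]
 [-5.98452378e-04 -2.76325721e-01  9.61063857e-01 -1.23608038e-01]
 [ 0.00000000e+00  0.00000000e+00  0.00000000e+00  1.00000000e+00]]
-0.008 [[ 0.02806691 -0.00071376]
 [ 0.01466993  0.0229634 ]
 [-0.01283124  0.02340867]
 [-0.01328083 -0.02473716]
 [ 0.01437752 -0.02479456]]
[ 0.00069455 -0.00088688 -0.008     ] [ 0.00077314 -0.00069295 -0.008     ]
-0.006 [[ 0.02733377 -0.00070878]
 [ 0.01370503  0.02337799]
 [-0.01427191  0.02383096]
 [-0.01472927 -0.02514778]
 [ 0.01340756 -0.02520618]]
[-0.00051212 -0.0008849  -0.006     ] [-0.00043217 -0.00068761 -0.006     ]
clock 6.175
joint_pos [-4.84376796e-01  4.54724624e-01  4.82894569e-02  1.16632821e+00
  4.80320303e-05  6.68796179e-01]
qvel [ 0.00045707 -0.00454563  0.00713071  0.00162494 -0.00013467  0.00042692]
tau [ 3.08270195e-03 -5.66912740e+01  3.01091641e+01  2.41687703e-02
 -9.22624160e-05 -8.71152899e-06]
tcp_pos [ 0.59038394 -0.22023787  0.16649204]
orientation [-9.81556651e-04  5.45165168e-01  8.38327942e-01 -6.66465846e-05]
wrist_force [ 0.00300614 -0.13514792 -2.75200768]
ft_torque [0.00372994 0.01062348 0.01080479]
finger_gap 0.04732632982458521
std [0.0002864  0.00016114 0.00054659]
```

Call:
{"op": "move_arm", "data": {"commands": [[[0.05, 0.5, 0], [0, 0, 0], -1], [[0.1, 0.95, 0], [0, 0, 0], -1], [[0.1, 0.95, 0], [0, 0, 0], -1], [[0.1, 0.95, 0], [0, 0, 0], -1], [[0.1, 0.95, 0], [0, 0, 0], -1]]}}

```text
clock: 6.85
tcp_pos: [0.609, -0.0472, 0.1679]
orientation: [0.0, 0.545, 0.838, 0.0]
wrist_force: [0.8, -0.2, -2.7]
finger_gap: 0.0472
```

Call:
{"op": "move_arm", "data": {"commands": [[[0.1, 0.95, 0], [0, 0, 0], -1], [[0.1, 0.95, 0], [0, 0, 0], -1], [[0.1, 0.8, 0], [0, 0, 0], -1], [[0, 0.4, 0], [0, 0, 0], -1], [[0, 0, 0], [0, 0, 0], -1]]}}

```text
clock: 7.35
tcp_pos: [0.6207, 0.0777, 0.1676]
orientation: [-0.0, 0.544, 0.839, 0.0]
wrist_force: [-0.7, -0.8, -2.2]
finger_gap: 0.0475
```

```bash
python3 - <<'E'
from h import *
s=state_avg(8); print(s['tcp_pos'],s['std'],s['wrist_force'],s['joint_pos'],s['orientation'])
shot('wrist','w6.png')
E
```

```text
[0.62087092 0.07505683 0.16767621] [8.62749310e-05 1.20966220e-03 2.95613082e-05] [-0.1721586  -0.1018121  -2.62914114] [-7.80534971e-03  4.43561212e-01  3.37887786e-02  1.16102547e+00
 -3.53339024e-04  1.14559236e+00] [ 9.44551080e-05  5.45259432e-01  8.38266829e-01 -1.49315144e-04]
```

View pics/w6.png

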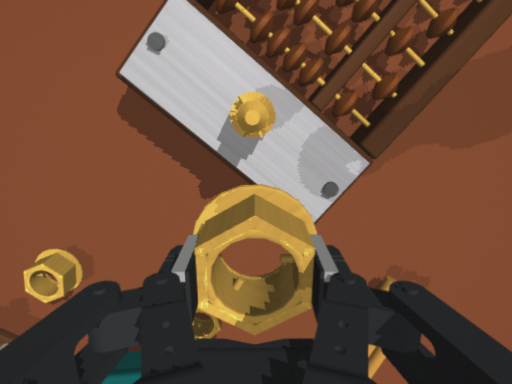

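```bash
python3 - <<'E'
from h import *
f=load('w6.png')[3]
a=cv2.resize(f[75:150,210:300],None,fx=8,fy=8,interpolation=2)
cv2.imwrite('pics/z6.png',a[:,:,::-1]); print(env.get_state()['tcp_pos'])
E
```

```text
[0.62099682 0.07452509 0.167736  ]
```

View pics/z6.png

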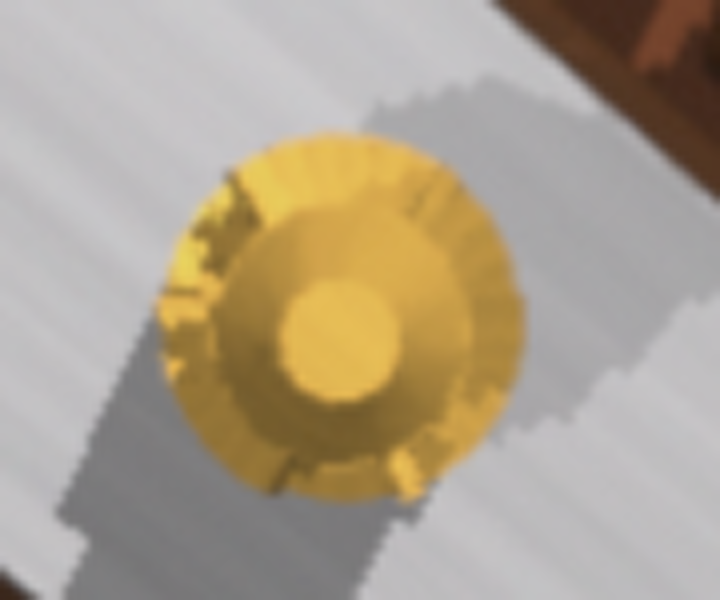

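```bash
python3 - <<'E'
from h import *
cc=lambda p:(np.array(p,float)+.5)/8-.5+[210,75]
print(unproj('w6.png',[cc([340,341])],.097),unproj('w6.png',[cc([342,318])],.068))
M=np.load('mount.npy')
print(unproj_tool('w6.png',[cc([340,341])],.1677-.097,M),unproj_tool('w6.png',[cc([342,318])],.1677-.068,M))
# nut top bore / flange in tool frame in this image
f=load('w6.png')[3]
a=cv2.resize(f[170:340,175:335],None,fx=3.5,fy=3.5,interpolation=2)
cv2.imwrite('pics/z7.png',a[:,:,::-1])
E
```

```text
[[0.5942948  0.12928781 0.097     ]] [[0.59408857 0.12974561 0.068     ]]
[[ 0.06102983 -0.00219197  0.0707    ]] [[ 0.06153514 -0.0021955   0.0997    ]]
```

View pics/z7.png

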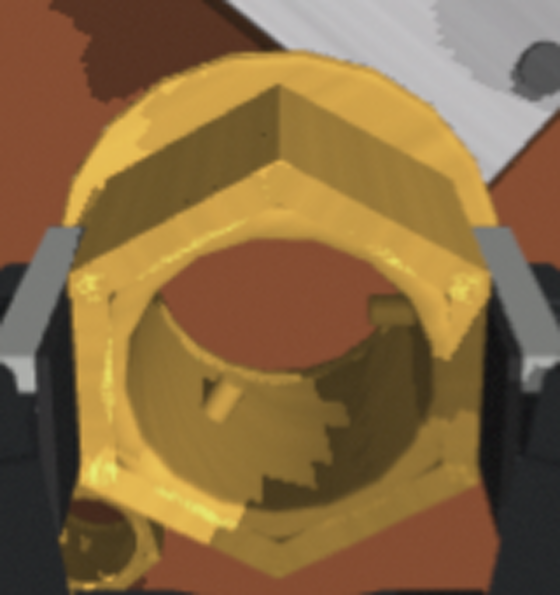

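```bash
python3 - <<'E'
from h import *
M=np.load('mount.npy')
cc=lambda p:(np.array(p,float)+.5)/3.5-.5+[175,170]
for zt in(-.0075,-.008):
    P=unproj_tool('w6.png',cc([[280,160],[488,270],[475,485],[280,577],[80,490],[72,272]]),zt,M);C=P.mean(0);print(zt,C,np.linalg.norm(P-C,axis=1))
d=np.array([.0612,-.0022])-C[:2]
q=env.get_state()['orientation'];Rm=R.from_quat([q[1],q[2],q[3],q[0]]).as_matrix()
print(d, Rm@np.r_[d,0])
E
```

```text
-0.0075 [ 0.00014687 -0.00091112 -0.0075    ] [0.02774434 0.02778986 0.02760232 0.02747532 0.02831261 0.02749874]
-0.008 [ 0.0004496  -0.00091151 -0.008     ] [0.02762486 0.02767018 0.02748346 0.027357   0.02819068 0.02738032]
[ 0.0607504  -0.00128849] [-2.57408096e-02  5.50425448e-02 -6.66410329e-06]
```

Call:
{"op": "move_arm", "data": {"commands": [[[-0.3, 0.65, 0], [0, 0, 0], -1], [[-0.34, 0.72, 0], [0, 0, 0], -1], [[0, 0, 0], [0, 0, 0], -1], [[0, 0, -0.4], [0, 0, 0], -1], [[0, 0, -0.3], [0, 0, 0], -1]]}}

```text
clock: 8.3
tcp_pos: [0.5956, 0.13, 0.1394]
orientation: [0.0, 0.545, 0.838, 0.0]
wrist_force: [-0.5, -0.5, -3.2]
finger_gap: 0.0474
```

Call:
{"op": "move_arm", "data": {"commands": [[[0, 0, 0], [0, 0, 0], -1], [[0, 0, 0], [0, 0, 0], -1]]}}

```text
clock: 8.5
tcp_pos: [0.5952, 0.1297, 0.1393]
orientation: [-0.0, 0.545, 0.838, -0.0]
wrist_force: [0.5, 0.1, -3.1]
finger_gap: 0.0475
```

```bash
python3 - <<'E'
from h import *
s=state_avg(6); print(s['tcp_pos'],s['std'],s['wrist_force'],s['joint_pos'],s['orientation'])
shot('wrist','w7.png');shot('scene','s7.png')
f=load('w7.png')[3]
a=cv2.resize(f[170:340,160:350],None,fx=3.5,fy=3.5,interpolation=2)
cv2.imwrite('pics/z8.png',a[:,:,::-1])
E
```

```text
[0.59568004 0.12994659 0.14004643] [0.00025537 0.0001462  0.00038365] [ 0.38253186 -0.11512316 -2.87677483] [ 8.31942759e-02  4.30407591e-01 -5.70149060e-02  1.08283402e+00
 -1.03833139e-05  1.23688478e+00] [2.16370349e-04 5.45382314e-01 8.38187257e-01 1.61424829e-04]
```

View pics/z8.png

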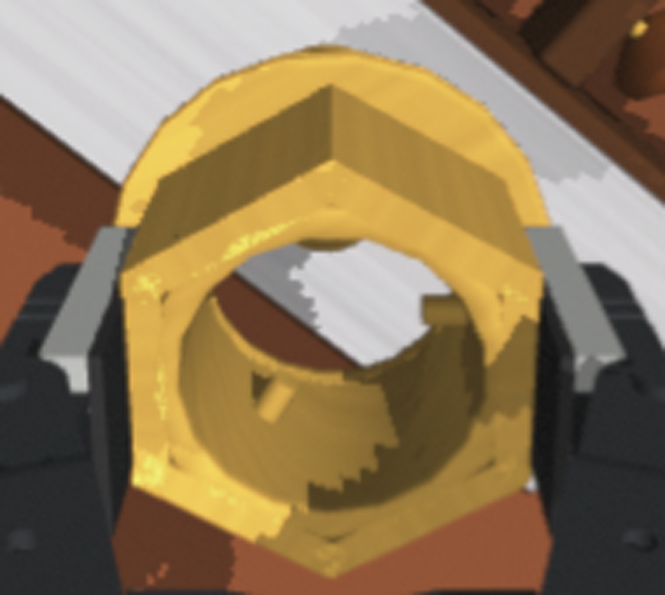

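```bash
python3 - <<'E'
from h import *
f=load('s7.png')[3]
a=cv2.resize(f[120:230,330:430],None,fx=5,fy=5,interpolation=2)
cv2.imwrite('pics/z9.png',a[:,:,::-1])
E
```

```text
(no output)
```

View pics/z9.png

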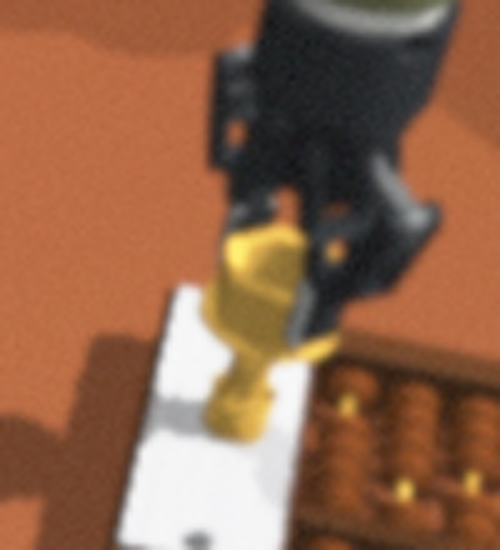

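Call:
{"op": "move_arm", "data": {"commands": [[[-0.012, -0.005, -0.2], [0, 0, 0], -1], [[0, 0, -0.25], [0, 0, 0], -1], [[0, 0, -0.15], [0, 0, 0], -1], [[0, 0, -0.1], [0, 0, 0], -1], [[0, 0, 0], [0, 0, 0], -1]]}}

```text
clock: 9.4
tcp_pos: [0.5941, 0.1301, 0.1105]
orientation: [-0.001, 0.545, 0.838, -0.001]
wrist_force: [-0.2, -0.4, -2.8]
finger_gap: 0.0474
```

Call:
{"op": "move_arm", "data": {"commands": [[[0, 0, -0.1], [0, 0, 0], -1], [[0, 0, -0.1], [0, 0, 0], -1], [[0, 0, -0.1], [0, 0, 0], -1]]}}

```text
clock: 9.7
tcp_pos: [0.595, 0.1301, 0.0996]
orientation: [0.0, 0.545, 0.838, 0.0]
wrist_force: [0.7, -0.3, -2.9]
finger_gap: 0.0476
```

```bash
python3 - <<'E'
from h import *
s=state_avg(3); print(s['tcp_pos'],s['std'],s['wrist_force'],s['ft_torque'],s['orientation'])
shot('wrist','w8.png')
f=load('w8.png')[3]
a=cv2.resize(f[170:340,160:350],None,fx=3.5,fy=3.5,interpolation=2)
cv2.imwrite('pics/z10.png',a[:,:,::-1])
E
```

```text
[0.59462905 0.13005905 0.0991167 ] [2.51167738e-04 2.33523446e-05 3.35095352e-04] [-0.17296658  0.00785919 -2.98816842] [-0.01405787  0.01158985  0.01028009] [-1.60851142e-04  5.45170583e-01  8.38325053e-01 -1.24830109e-04]
```

View pics/z10.png

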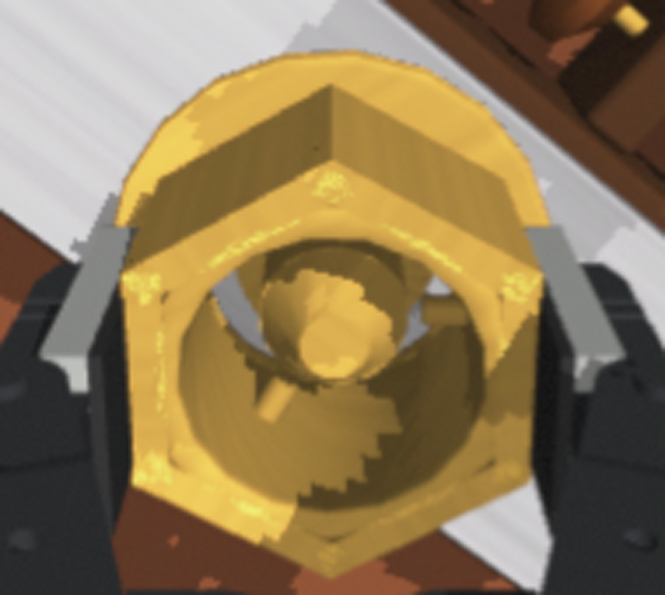

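```bash
python3 - <<'E'
from h import *
M=np.load('mount.npy')
cc=lambda p:(np.array(p,float)+.5)/3.5-.5+[160,170]
print(unproj_tool('w8.png',[cc([334,344])],.0021,M))
P=unproj_tool('w8.png',cc([[332,160],[542,270],[527,485],[333,577],[134,487],[123,272]]),-.008,M);print(P.mean(0))
E
```

```text
[[-0.00017949 -0.00059893  0.0021    ]]
[ 0.00052038 -0.00088643 -0.008     ]
```

Call:
{"op": "move_arm", "data": {"commands": [[[0, -0.01, -0.08], [0, 0, 0], -1], [[0, 0, -0.08], [0, 0, 0], -1], [[0, 0, -0.08], [0, 0, 0], -1], [[0, 0, -0.05], [0, 0, 0], -1], [[0, 0, 0], [0, 0, 0], -1]]}}

```text
clock: 10.4
tcp_pos: [0.5945, 0.1297, 0.0876]
orientation: [-0.0, 0.545, 0.838, -0.0]
wrist_force: [-0.7, -0.3, -3.7]
finger_gap: 0.047
```

Call:
{"op": "move_arm", "data": {"commands": [[[0, 0, -0.05], [0, 0, 0], -1], [[0, 0, -0.02], [0, 0, 0], -1], [[0, 0, 0], [0, 0, 0], -1]]}}

```text
clock: 10.7
tcp_pos: [0.5948, 0.1297, 0.0852]
orientation: [-0.0, 0.545, 0.838, -0.0]
wrist_force: [-0.1, 0.7, -3.1]
finger_gap: 0.0468
```

Call:
{"op": "move_arm", "data": {"commands": [[[0, 0, -0.03], [0, 0, 0], -1], [[0, 0, -0.02], [0, 0, 0], -1]]}}

```text
clock: 10.9
tcp_pos: [0.5949, 0.1297, 0.0833]
orientation: [0.0, 0.545, 0.838, 0.0]
wrist_force: [0.2, 0.6, -2.6]
finger_gap: 0.0472
```

Call:
{"op": "move_arm", "data": {"commands": [[[0, 0, -0.02], [0, 0, 0], -1], [[0, 0, -0.02], [0, 0, 0], -1]]}}

```text
clock: 11.1
tcp_pos: [0.595, 0.1297, 0.0821]
orientation: [0.0, 0.545, 0.838, 0.0]
wrist_force: [-1.1, -0.3, 2.8]
finger_gap: 0.0474
```

Call:
{"op": "move_arm", "data": {"commands": [[[0, 0, 0], [0, 0, 0], -1], [[0, 0, 0.005], [0, 0, 0.5], -1], [[0, 0, 0.005], [0, 0, 0.5], -1]]}}

```text
clock: 11.4
tcp_pos: [0.595, 0.1297, 0.0823]
orientation: [0.0, 0.484, 0.875, 0.0]
wrist_force: [-0.3, 0.6, -2.7]
finger_gap: 0.0474
```

```bash
python3 - <<'E'
from h import *
s=state_avg(2); print(s['tcp_pos'],s['std'],s['wrist_force'],s['ft_torque'],s['orientation'])
E
```

```text
[0.59505062 0.12973471 0.08233827] [1.40409194e-05 6.73228318e-06 5.85086114e-06] [ 0.15058151  0.00678563 -2.02209872] [-0.03213803  0.02255552  0.00194216] [2.57335314e-04 4.83553654e-01 8.75314422e-01 2.15936950e-04]
```

Call:
{"op": "move_arm", "data": {"commands": [[[0, 0, -0.02], [0, 0, 0], -1], [[0, 0, -0.01], [0, 0, 0], -1], [[0, 0, 0], [0, 0, 0], -1]]}}

```text
clock: 11.8
tcp_pos: [0.5953, 0.1297, 0.0817]
orientation: [0.001, 0.486, 0.874, 0.0]
wrist_force: [-1.3, 0.6, 5.1]
finger_gap: 0.0476
```

Call:
{"op": "move_arm", "data": {"commands": [[[0, 0, 0.005], [0, 0, 0.5], -1], [[0, 0, 0.006], [0, 0, 0.5], -1], [[0, 0, 0], [0, 0, 0], -1]]}}

```text
clock: 12.1
tcp_pos: [0.5949, 0.1297, 0.0809]
orientation: [-0.0, 0.423, 0.906, 0.0]
wrist_force: [0.5, 0.1, -1.5]
finger_gap: 0.0474
```

Call:
{"op": "move_arm", "data": {"commands": [[[0, 0, 0.006], [0, 0, 0.5], -1], [[0, 0, 0.006], [0, 0, 0.5], -1], [[0, 0, 0], [0, 0, 0], -1]]}}

```text
clock: 12.4
tcp_pos: [0.5944, 0.1297, 0.0812]
orientation: [-0.001, 0.36, 0.933, -0.0]
wrist_force: [0.0, -0.7, -2.6]
finger_gap: 0.0473
```

Call:
{"op": "move_arm", "data": {"commands": [[[0, 0, -0.02], [0, 0, 0], -1], [[0, 0, -0.02], [0, 0, 0], -1]]}}

```text
clock: 12.6
tcp_pos: [0.5947, 0.1297, 0.0799]
orientation: [-0.0, 0.36, 0.933, -0.0]
wrist_force: [-0.4, -0.3, -2.3]
finger_gap: 0.0472
```

Call:
{"op": "move_arm", "data": {"commands": [[[0, 0, -0.02], [0, 0, 0], -1], [[0, 0, -0.01], [0, 0, 0], -1]]}}

```text
clock: 12.8
tcp_pos: [0.5947, 0.1297, 0.0788]
orientation: [-0.0, 0.359, 0.933, 0.0]
wrist_force: [-0.1, 0.1, -2.7]
finger_gap: 0.0474
```

Call:
{"op": "move_arm", "data": {"commands": [[[0, 0, -0.02], [0, 0, 0], -1], [[0, 0, -0.01], [0, 0, 0], -1]]}}

```text
clock: 13.0
tcp_pos: [0.5948, 0.1297, 0.0777]
orientation: [-0.0, 0.359, 0.933, 0.0]
wrist_force: [0.0, 0.0, -2.7]
finger_gap: 0.0475
```

Call:
{"op": "move_arm", "data": {"commands": [[[0, 0, -0.02], [0, 0, 0], -1], [[0, 0, -0.01], [0, 0, 0], -1]]}}

```text
clock: 13.2
tcp_pos: [0.5948, 0.1297, 0.0765]
orientation: [0.0, 0.359, 0.933, 0.0]
wrist_force: [-0.8, -0.3, -3.0]
finger_gap: 0.0478
```

Call:
{"op": "move_arm", "data": {"commands": [[[0, 0, -0.015], [0, 0, 0], -1], [[0, 0, -0.01], [0, 0, 0], -1]]}}

```text
clock: 13.4
tcp_pos: [0.5948, 0.1297, 0.0756]
orientation: [-0.0, 0.359, 0.933, 0.0]
wrist_force: [-1.4, 1.0, -3.5]
finger_gap: 0.0477
```

Call:
{"op": "move_arm", "data": {"commands": [[[0, 0, -0.015], [0, 0, 0], -1], [[0, 0, 0], [0, 0, 0], -1]]}}

```text
clock: 13.6
tcp_pos: [0.5948, 0.1297, 0.0749]
orientation: [-0.0, 0.359, 0.933, 0.0]
wrist_force: [-0.7, 0.7, -3.3]
finger_gap: 0.0474
```

Call:
{"op": "move_arm", "data": {"commands": [[[0, 0, -0.012], [0, 0, 0], -1], [[0, 0, 0], [0, 0, 0], -1]]}}

```text
clock: 13.8
tcp_pos: [0.5949, 0.1297, 0.0745]
orientation: [0.0, 0.359, 0.933, 0.0]
wrist_force: [-0.3, -0.3, -2.6]
finger_gap: 0.0477
```

Call:
{"op": "move_arm", "data": {"commands": [[[0, 0, -0.012], [0, 0, 0], -1], [[0, 0, 0], [0, 0, 0], -1]]}}

```text
clock: 14.0
tcp_pos: [0.595, 0.1297, 0.0744]
orientation: [0.0, 0.359, 0.933, 0.0]
wrist_force: [-1.3, 0.8, -0.6]
finger_gap: 0.0473
```

Call:
{"op": "move_arm", "data": {"commands": [[[0, 0, -0.006], [0, 0, -0.5], -1], [[0, 0, -0.007], [0, 0, -0.5], -1], [[0, 0, 0], [0, 0, 0], -1]]}}

```text
clock: 14.3
tcp_pos: [0.5951, 0.1298, 0.0737]
orientation: [0.0, 0.423, 0.906, 0.0]
wrist_force: [0.2, 0.0, -1.1]
finger_gap: 0.0476
```

Call:
{"op": "move_arm", "data": {"commands": [[[0, 0, -0.007], [0, 0, -0.5], -1], [[0, 0, -0.007], [0, 0, -0.5], -1], [[0, 0, 0], [0, 0, 0], -1]]}}

```text
clock: 14.6
tcp_pos: [0.5951, 0.1297, 0.0732]
orientation: [0.0, 0.485, 0.875, 0.0]
wrist_force: [0.1, 0.5, -0.5]
finger_gap: 0.0474
```

```bash
python3 - <<'E'
from h import *
s=state_avg(3); print(s['tcp_pos'],s['std'],s['wrist_force'],s['ft_torque'],s['orientation'])
E
```

```text
[0.59511018 0.12966023 0.07318246] [1.18768283e-05 1.82737065e-05 1.07708629e-05] [ 0.087605   -0.21465475 -0.82149949] [ 0.01224932 -0.04440476 -0.01983975] [3.08452008e-04 4.84428555e-01 8.74830710e-01 1.63580222e-04]
```

Turning 16° brought it down 1.2 mm with light force, so it's running in the thread.

Call:
{"op": "move_arm", "data": {"commands": [[[0, 0, -0.007], [0, 0, -0.5], -1], [[0, 0, -0.007], [0, 0, -0.5], -1], [[0, 0, -0.007], [0, 0, -0.5], -1], [[0, 0, 0], [0, 0, 0], -1]]}}

```text
clock: 15.15
tcp_pos: [0.595, 0.1297, 0.0723]
orientation: [0.0, 0.574, 0.819, 0.0]
wrist_force: [0.5, -0.5, -0.1]
finger_gap: 0.047
```

Call:
{"op": "move_arm", "data": {"commands": [[[0, 0, -0.007], [0, 0, -0.5], -1], [[0, 0, -0.007], [0, 0, -0.5], -1], [[0, 0, -0.007], [0, 0, -0.5], -1], [[0, 0, 0], [0, 0, 0], -1]]}}

```text
clock: 15.55
tcp_pos: [0.5951, 0.1297, 0.0715]
orientation: [0.0, 0.656, 0.755, 0.0]
wrist_force: [0.6, -0.5, -0.1]
finger_gap: 0.0474
```

Call:
{"op": "move_arm", "data": {"commands": [[[0, 0, -0.007], [0, 0, -0.5], -1], [[0, 0, -0.007], [0, 0, -0.5], -1], [[0, 0, 0], [0, 0, 0], -1]]}}

```text
clock: 15.85
tcp_pos: [0.595, 0.1297, 0.0709]
orientation: [0.0, 0.707, 0.708, 0.0]
wrist_force: [0.8, 0.3, -0.1]
finger_gap: 0.0476
```

Call:
{"op": "move_arm", "data": {"commands": [[[0, 0, -0.007], [0, 0, -0.5], -1], [[0, 0, 0], [0, 0, 0], -1]]}}

```text
clock: 16.05
tcp_pos: [0.595, 0.1297, 0.0706]
orientation: [0.0, 0.731, 0.683, 0.0]
wrist_force: [0.3, 0.4, -0.9]
finger_gap: 0.0471
```

```bash
python3 - <<'E'
from h import *
s=state_avg(3); print(s['tcp_pos'],s['std'],s['wrist_force'],s['ft_torque'],s['joint_pos'])
E
```

```text
[0.59504354 0.12965457 0.07062457] [6.93206615e-06 1.30564454e-05 3.08961961e-06] [ 0.20218603  0.26123761 -0.15795218] [ 0.05664271 -0.07230067  0.03830953] [ 8.28643254e-02  4.84853327e-01 -1.54206518e-01  9.31211416e-01
 -1.48608379e-04  1.72121308e+00]
```

Call:
{"op": "move_arm", "data": {"commands": [[[0, 0, -0.006], [0, 0, -0.4], -1], [[0, 0, 0], [0, 0, 0], -1]]}}

```text
clock: 16.4
tcp_pos: [0.595, 0.1296, 0.0703]
orientation: [0.0, 0.75, 0.661, 0.0]
wrist_force: [0.8, 0.1, 0.5]
finger_gap: 0.0475
```

Call:
{"op": "move_arm", "data": {"commands": [[[0, 0, -0.006], [0, 0, -0.4], -1], [[0, 0, 0], [0, 0, 0], -1]]}}

```text
clock: 16.6
tcp_pos: [0.595, 0.1297, 0.0702]
orientation: [0.0, 0.768, 0.64, 0.0]
wrist_force: [1.1, -0.5, 0.9]
finger_gap: 0.0472
```

```bash
python3 - <<'E'
from h import *
s=state_avg(3); print(s['tcp_pos'],s['wrist_force'],s['ft_torque'])
shot('scene','s9.png');shot('wrist','w9.png')
f=load('s9.png')[3];g=load('w9.png')[3]
o=np.zeros((500,800,3),np.uint8)
o[:,:400]=cv2.resize(f[150:230,340:404],(400,500),interpolation=2)
o[:,400:]=cv2.resize(g[140:340,175:335],(400,500),interpolation=2)
cv2.imwrite('pics/z11.png',o[:,:,::-1])
E
```

```text
[0.59503713 0.12967276 0.0701969 ] [0.83116397 0.25679587 1.23512011] [ 0.07414252 -0.08561961 -0.03406951]
```

View pics/z11.png

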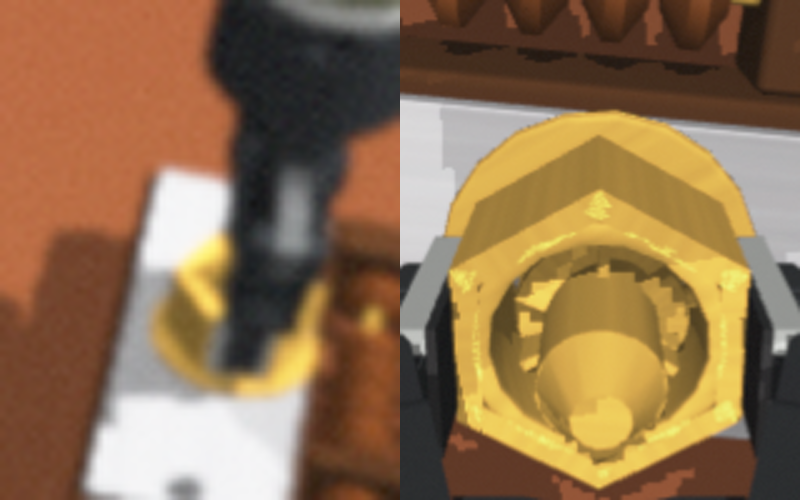

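Call:
{"op": "move_arm", "data": {"commands": [[[0, 0, -0.006], [0, 0, -0.4], -1], [[0, 0, 0], [0, 0, 0], -1]]}}

```text
clock: 17.05
tcp_pos: [0.5955, 0.1297, 0.0702]
orientation: [0.0, 0.786, 0.618, 0.001]
wrist_force: [0.6, 0.9, 2.7]
finger_gap: 0.0471
```

Call:
{"op": "move_arm", "data": {"commands": [[[0, 0, -0.006], [0, 0, -0.4], -1], [[0, 0, 0], [0, 0, 0], -1]]}}

```text
clock: 17.25
tcp_pos: [0.5956, 0.1296, 0.0701]
orientation: [0.001, 0.803, 0.596, 0.001]
wrist_force: [1.0, -0.1, 4.7]
finger_gap: 0.0474
```

```bash
python3 - <<'E'
from h import *
s=state_avg(3); print(s['tcp_pos'],s['wrist_force'],s['ft_torque'])
E
```

```text
[0.59555954 0.12961017 0.0701339 ] [1.294275   0.27159697 5.1650403 ] [-0.09061125 -0.31990759 -0.0709698 ]
```

Call:
{"op": "move_arm", "data": {"commands": [[[0, 0, 0.008], [0, 0, 0], -1], [[0, 0, 0], [0, 0, 0], 0.3], [[0, 0, 0], [0, 0, 0], 1], [[0, 0, 0], [0, 0, 0], 1], [[0, 0, 0], [0, 0, 0], 1]]}}

```text
clock: 17.9
tcp_pos: [0.5942, 0.1297, 0.0693]
orientation: [-0.0, 0.803, 0.596, -0.001]
wrist_force: [0.1, 0.1, 0.8]
finger_gap: 0.0855
```

Call:
{"op": "move_arm", "data": {"commands": [[[0, 0, 0.1], [0, 0, 0], 1], [[0, 0, 0.3], [0, 0, 0], 1], [[0, 0, 0.5], [0, 0, 0], 1], [[0, 0, 0.7], [0, 0, 0], 1], [[0, 0, 0.7], [0, 0, 0], 1]]}}

```text
clock: 18.4
tcp_pos: [0.5947, 0.1297, 0.1636]
orientation: [0.0, 0.803, 0.596, 0.0]
wrist_force: [1.1, 0.1, 0.0]
finger_gap: 0.0858
```

Call:
{"op": "move_arm", "data": {"commands": [[[0, -0.3, 0.5], [0, 0, 0], 1], [[0, -0.3, 0], [0, 0, 0], 1], [[0, 0, 0], [0, 0, 0], 1]]}}

```text
clock: 18.7
tcp_pos: [0.5953, 0.1044, 0.1827]
orientation: [0.001, 0.804, 0.595, 0.001]
wrist_force: [-0.7, 0.7, -0.6]
finger_gap: 0.0854
```

```bash
python3 - <<'E'
from h import *
state_avg(4)
s=shot('wrist','w10.png'); shot('top','t10.png');shot('scene','s10.png'); print(s['tcp_pos'],s['wrist_force'])
g=load('w10.png')[3]; f=load('s10.png')[3]
o=np.zeros((560,800,3),np.uint8)
o[:384,:512]=g
o[:280,520:800]=cv2.resize(f[160:230,340:410],(280,280),interpolation=2)
o[280:490,520:800]=cv2.resize(f[140:260,120:280],(280,210),interpolation=2)
cv2.imwrite('pics/z12.png',o[:,:,::-1])
E
```

```text
[0.59397307 0.10581955 0.18049834] [-0.12903055  0.63522269 -0.04390904]
```

View pics/z12.png

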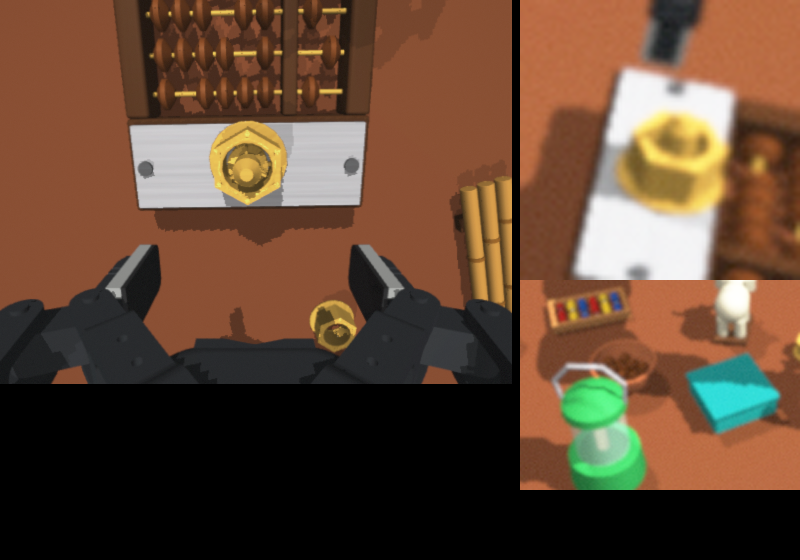

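```bash
python3 - <<'E'
from h import *
g=load('w10.png')[3]
cv2.imwrite('pics/z13.png',cv2.resize(g[110:215,195:300],(600,600),interpolation=2)[:,:,::-1])
W=load('w10.png')[0]; print(W[:3,3])
# predict overlay, seated and 3 mm high, shifted so tip matches
for z in(.044,.047):
    c=np.array([.5948,.1297]); 
    P=np.array([[*c,.097],[*c,z+.034],[*c,z+.004]]); p=proj('w10.png',P); print(z,p-p[0], p[0])
E
```

```text
[0.61353309 0.17279917 0.30406545]
0.044 [[  0.           0.        ]
 [  0.64939574  -5.81593962]
 [  1.48837766 -13.32723647]] [246.64483384 173.79299188]
0.047 [[  0.           0.        ]
 [  0.55379321  -4.95983914]
 [  1.4129791  -12.65232107]] [246.64483384 173.79299188]
```

View pics/z13.png

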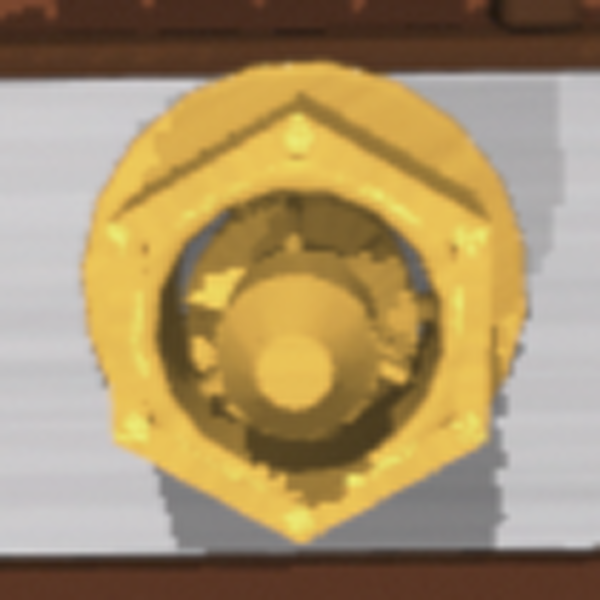

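The tip-to-hexagon parallax doesn't suggest the nut is sitting high, the flange looks flat on the plate and the gripper is clear. I'm handing in.

```bash
python3 - <<'E'
from h import *
print(env.get_state()['clock'],env.get_state()['wrist_force']); print(job.hand_in())
E
```

```text
19.05 [-0.2087313  -0.12701292 -0.64951009]
the job is handed in; nothing more can be done
None
```

I took the nut off the tin and set it on the stud. I backed it off 24° counter-clockwise until it dropped into the thread, then screwed it about 65° clockwise until it was down on the plate. I then let go, lifted clear and handed in at 19 s.

**Force:** the highest contact force I read, allowing for the nut's weight, was about 8 N. Readings came only at the end of each move, so brief peaks in between are not ruled out.

**Seated:** the gripper's height puts the nut's underside at about 44.0 mm, which is the plate's height. In the last few degrees of turning it stopped going down while the force rose to 8 N, as expected with the flange on the plate.

**Pictures:** the final pictures show the nut upright and centred on the stud, with the gripper touching nothing. The tin, elephant, bowl, lantern, rods and small abacus look undisturbed; I judged that by eye.

**Weaker check:** comparing the stud tip with the top of the nut in the last wrist picture gave 7.5 px, against 5.8 px expected when seated. A nut sitting too high would have read lower than 5.8, so this does not contradict seating. It is too coarse (about 0.3 px per mm) to confirm the 1.5 mm limit.

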